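# Level the worktop shelf with a spirit level

### The arm

A 6-joint arm with a two-finger parallel gripper is mounted at the origin on the work surface. World frame = base frame: x ahead of the robot, y to its left, z up, the work surface at z = 0. Lengths are in m, angles in rad, forces in N, time in s.
With the tool pointing down it reaches from about 0.25 to 0.775 m from the base axis. Payload 4 kg.
Tool frame: the origin (TCP) lies midway between the tips of the shut fingers; the grasp point (between the pads) lies 19 mm behind it; z points along the fingers, y is the line along which they close (so a half turn about z gives the same grasp; the last joint's range is limited). The gripper opens to 94 mm and grips with 3 to 60 N. Pads are 16 mm wide; open, the fingers measure 119 mm over their backs; the gripper's body (75 mm by 177 mm) begins 78 mm behind the grasp point.
Start: joints at [-1.389, 0.087, 1.371, -0, 1.684, -0.103], TCP at [0.155, -0.528, 0.206] pointing down, gripper open.
Joint ranges: [-3.1, 3.1], [-0.76, 2.03], [0.27, 2.55], [-1.08, 4.22], [0.17, 2.65], [-2.57, 2.57]. Speed limits (rad/s): [2.79, 2.79, 3.14, 3.14, 3.14, 3.14].

### API

Orientations are given as [roll, pitch, yaw] about the fixed x, y, z axes, in that order (R = Rz(yaw) Ry(pitch) Rx(roll)).
In Python, from bench import robot gives the robot as it stands.
- The arm moves only by the tool servo_tool, never from a script. Its argument "moves" is a list of rows, each a list of 5 numbers: the shift along the tool's x, y, z in units of 25 mm (1.0 is 25 mm), then the turn about the tool's z in units of 6 degrees (1.0 is 6 degrees), then the closure, from 0 (fully open) to 1 (shut). In form: [[dx, dy, dz, yaw, gripper], ...]. A call has 1 to 10 rows; each row is the pose to reach, as a shift and turn from the pose commanded when the call began, along the tool's axes at that moment; what a row does not reach only later rows make up. A row lasts 1/12 s, in which the tool goes at most 41.7 mm and 7.16 degrees, less where a joint would pass 70% of its speed; a pose out of reach is approached as far as the arm can. A call with a gripper value outside its range is refused whole. The fingers move at their own pace and stop on an object; the grip force is fixed at half the most. Time passes only in rows, so rows that repeat a pose let the fingers close. It gives the time, the measured TCP pose, the force, the opening and the grip force at its end, in the units of the state.
- robot.get_obs(): the state, without advancing time (a new reading comes with each control period).
- robot.snapshot(name): name is "scene" or "side" or "wrist"; returns a dict with "image" (480x640x3 uint8, blue, green, red), "fx", "fy", "cx", "cy" (pixels), "eye" and "orientation" of the camera in the world; the wrist camera has in their place "T_tool_cam" (4x4, takes a point from camera to tool coordinates, whose origin is the TCP and whose axes are the flange's). Camera axes: x right, y down, z forward; pixel columns grow to the right and rows downward; lengths in m; the calibration is good to about 2 mm. A picture is of the moment at which its call begins: read the wrist's pose just before it. There is no depth.
- robot.close_job(): hands the job in; it is judged then, once.
The state is a dict: "time": time; "joint_positions": joint angles; "qvel": joint speeds; "joint_torque": joint torques, N m; "tool_pos": TCP position; "ee_rot": TCP orientation; "wrist_force": force on the tool from outside, world axes, zero at the start; "wrist_torque": the same for the moment, N m; "width": finger opening in m; "finger_force": force on a finger pad.
Only numpy, scipy, OpenCV 4.12 (cv2) and the standard library are available. Lean on these libraries where they do the work, as an engineer would, in place of code of your own. Each camera call takes 0.05 s, during which the arm holds its last target. There are 200 camera calls.

### The job

Switch on the spirit level's vial light by pressing the round button on its top fully down and letting it spring back. Then turn the T-handle of the shelf's levelling foot until the shelf is level, so that the bubble sits between the two lines when the propped-up end of the spirit level is pressed down flat on the shelf. Finish while holding that end firmly pressed flat, with the bubble between the lines, and keep pressing; do not push the other kitchen things about.

Things in the scene. Friction and masses are not known exactly. Their poses are not given: they have to be found in the camera images.
- stand: fixed support of the pine shelf; origin on the worktop under the shelf's middle; +y runs along the shelf from the levelling foot (x 0, y -0.19) to the hinged end (end panel 130 x 20 x 82 mm at y +0.212). The board is 150 (x) x 460 (y) x 18 mm, top 100 mm up when level; it hinges about x at y +0.20 and rides at the foot end on a 12 mm threaded rod that passes through it.
- shelf_mid (a point): centre of the top face of the pine board; z is the board's normal (tilts with it). At the start the foot end is too low by about 14 to 28 mrad.
- foot_grip (a point): grip centre of the foot's black T-handle: bar 58 mm long (x), 13 thick (y), 24 tall, 146 mm above the worktop, stays at that height. Clockwise from above raises the foot end of the board 20 mrad per rad (coarse thread); about 0.7 to 1.4 rad clockwise needed. Friction 0.2 N m, stays put. Its direction differs from run to run and does not tell when the shelf is level.
- light_button_top (a point): centre of the top of the round black rubber button (18 mm across, stands 9 mm proud) on the top face of the spirit level at its hinged end, towards the shelf's hinged end; pressed straight down. z axis up.
- light_button (a joint): travel of that button, m: 0 released, 0.005 fully down; spring, 1.5 N at the start to 4.5 N fully down, comes back by itself.
- level_press (a point): where to press: middle of the level's flat top face, 20 mm from its propped end (towards the foot). x across the level, y along it towards the button, z up. The level is an aluminium bar 210 long, 26 wide, 46 mm tall along the shelf's y, 20 mm off the board's centre line towards -x, hinged to the board in a clip 12 mm beyond the button. The button is 168 mm from here along +y.
- level (a joint): rad. How far the propped end is pressed: 0 free (end about 3.5 mm up on a springy rubber strip, the level tipped 18 mrad up at the foot end), 0.018 flat on the board (firm stop). Pressing at level_press takes about 3 N to begin and 7.5 N to lie flat; springs up when let go.
- vial_mid (a point): top of the middle of the green vial in the 60 mm gap of the level's top, 85 mm from level_press; two black lines ring the vial 8 mm to either side. y along the level towards the button.
- bubble (a joint): m, place of the pale bubble (10 mm long) along the vial: 0 centred, positive towards the foot. It floats to the higher end, 0.45 mm per mrad of the level's tilt (propping plus board), stops at 15 mm, settles in about 1 s. Board level: reads 0 with the level pressed flat, +8 mm left propped. One rad of clockwise foot turn moves it +9 mm.
- bowl: bystander: steel bowl 110 mm across, 50 mm high, under the board; origin under its centre
- plate: bystander: coral toddler plate 170 mm across, behind the shelf; origin under its centre
- cup: bystander: clear straw cup with flip lid, 70 mm across, about 138 mm high, behind the shelf; origin under its centre
- spoon0: bystander: blue spoon 140 mm long, in front of the shelf (robot side)
- spoon1: bystander: blue spoon 140 mm long, behind the shelf near the foot end
- turntable: bystander: grey turntable organiser with jars, 260 mm across, 154 mm high, beyond the hinged end

How it is judged:
By the outcome, as a careful person would: the job done as asked, in the order asked, and still so for the second after the job is handed in, while the arm keeps its last pose, push and grip.
It also fails if it takes over 64 s, if anything falls off the work surface, if the arm or the gripper's body presses on something with over 40 N, if the wrist force passes 120 N, or if a joint passes its speed limit or range.

## Working session

There is one attempt and no reset: what is moved stays moved. The work goes in short steps, Python scripts to look and compute and a tool call to move; the robot and the scene stay as the last step left them, time stands still between calls to the robot, and variables do not carry over. Pictures are saved under pics/ and viewed, at most 10 in all, crops included, and the job is handed in when it is done.

Besides the shell and the picture viewer there is one more tool, called as a command line: name --pt "numbers of a row" for each row, then --argument value for the rest. servo_tool: Moves the arm, as the interface text tells. Its arguments: {"type":"object","properties":{"moves":{"type":"array"}},"required":["moves"]}

```bash
mkdir -p pics; ls
cat > h.py <<'E'
import numpy as np, cv2
from scipy.spatial.transform import Rotation as R
from bench import robot
def snap(n,f=None):
    o=robot.get_obs(); s=robot.snapshot(n); s['obs']=o
    if f: cv2.imwrite('pics/'+f,s['image'])
    return s
def rot(o):
    a=np.array(o,float)
    return a if a.shape==(3,3) else R.from_quat(a).as_matrix() if a.size==4 else R.from_euler('xyz',a).as_matrix()
def cam(s):
    if 'T_tool_cam' in s:
        T=np.eye(4);T[:3,:3]=rot(s['obs']['ee_rot']);T[:3,3]=s['obs']['tool_pos'];T=T@np.array(s['T_tool_cam']);return T[:3,3],T[:3,:3]
    return np.array(s['eye']),rot(s['orientation'])
def ray(s,u,v):
    e,r=cam(s);return e,r@np.array([(u-s['cx'])/s['fx'],(v-s['cy'])/s['fy'],1])
def onz(s,u,v,z):
    e,d=ray(s,u,v);return e+d*(z-e[2])/d[2]
def proj(s,p):
    e,r=cam(s);q=r.T@(np.array(p)-e);return q[0]/q[2]*s['fx']+s['cx'],q[1]/q[2]*s['fy']+s['cy']
def tri(s1,p1,s2,p2):
    a,d=ray(s1,*p1);b,f=ray(s2,*p2)
    t=np.linalg.lstsq(np.c_[d,-f],b-a,rcond=None)[0];P=a+d*t[0];Q=b+f*t[1];return (P+Q)/2,np.linalg.norm(P-Q)
E
python3 - <<'E'
from h import *
for n in('scene','side'):
    s=snap(n,n+'0.png'); print(n,s['fx'],s['eye'],s['orientation'])
print(robot.get_obs())
E
```

```text
pics
scene 498.47209692379363 [1.28444825 0.09888545 0.67949726] [-2.24506265e+00  8.72161280e-04  1.56986630e+00]
side 621.9329668192635 [0.0359262  0.8730063  0.76303284] [-2.17149511e+00 -1.88985843e-04 -2.49633269e+00]
{'time': 0.1, 'joint_positions': array([-1.38911652e+00,  8.78680862e-02,  1.37207489e+00, -3.70061538e-06,
        1.68361800e+00, -1.03131415e-01]), 'qvel': array([-0.00086455, -0.00185114, -0.00200598,  0.00125999,  0.00071787,
        0.00017737]), 'joint_torque': array([ 2.77816325e-03, -3.41248512e+01, -3.03303838e+01,  7.18632806e-02,
        3.04062758e-02, -8.81608753e-05]), 'tool_pos': array([ 0.1544251 , -0.52736191,  0.20444267]), 'ee_rot': array([-3.13963441e+00, -1.98977669e-04,  2.84810613e-01]), 'wrist_force': array([-0.25467283, -0.28494415,  0.09188984]), 'wrist_torque': array([-0.0482572 ,  0.04929475, -0.01528622]), 'finger_force': 0.0, 'width': 0.0939413984803257}
```

View pics/scene0.png

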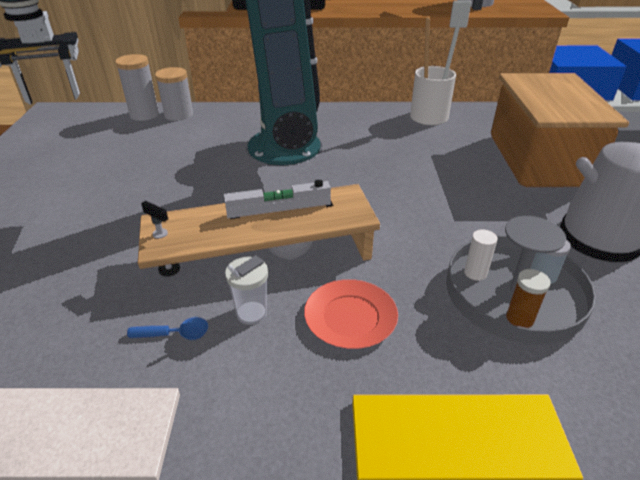

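View pics/side0.png

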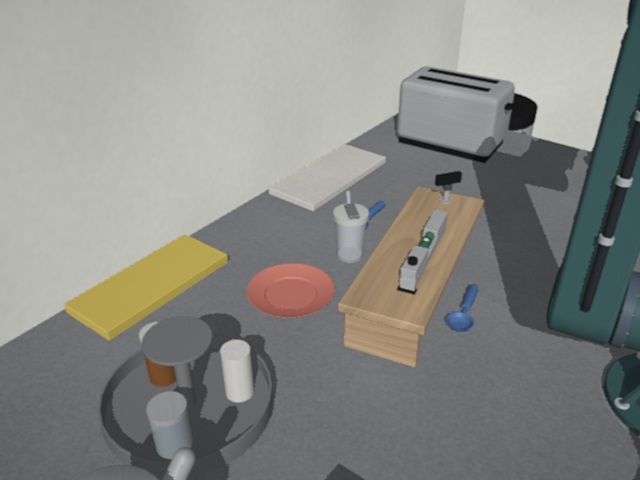

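Scene view: button about (319,184), vial (278,195), T-handle (155,212). Side view: button (412,261), vial (427,240), handle (449,179). I'll refine these with masks and triangulate.

```bash
cat > m.py <<'E'
from h import *
def blob(im,c,kind,r=22):
    u,v=c;x0,y0=u-r,v-r;p=im[y0:v+r,x0:u+r].astype(int)
    m=(p.max(2)<60) if kind=='k' else ((p[...,1]-p[...,2]>25)&(p[...,1]-p[...,0]>15))
    n,l,st,ce=cv2.connectedComponentsWithStats(m.astype('uint8'))
    i=min(range(1,n),key=lambda i:np.hypot(*(ce[i]-r))-0.2*min(st[i][4],80))
    q=np.argwhere(l==i)[:,::-1]+[x0,y0]
    return ce[i]+[x0,y0],q
E
python3 - <<'E'
from m import *
a=snap('scene');b=snap('side')
C={'button':((319,184),(412,261),'k',8),'vial':((278,195),(427,240),'g',16),'handle':((155,212),(449,179),'k',17)}
P={}
for k,(c1,c2,t,r) in C.items():
    p,q=blob(a['image'],c1,t,r);p2,q2=blob(b['image'],c2,t,r)
    P[k],e=tri(a,p,b,p2);print(k,p.round(1),len(q),q.min(0),q.max(0),p2.round(1),len(q2),q2.min(0),q2.max(0),P[k].round(4),round(e,4))
    z={'button':.151,'vial':.14,'handle':.146}[k]
    print(onz(a,*p,z).round(4),onz(b,*p2,z).round(4))
    if k=='handle':
        for s,qq in((a,q),(b,q2)):
            (cx,cy),sz,an=cv2.minAreaRect(qq.astype(np.float32));bx=cv2.boxPoints(((cx,cy),sz,an))
            l=[np.linalg.norm(bx[i]-bx[(i+1)%4]) for i in range(4)];i=int(np.argmax(l))
            m1=(bx[i]+bx[(i+3)%4])/2;m2=(bx[(i+1)%4]+bx[(i+2)%4])/2
            A,B=onz(s,*m1,.146),onz(s,*m2,.146);print(m1,m2,A,B,np.linalg.norm(A-B),np.arctan2(*(A-B)[1::-1]))
d=P['button']-P['vial'];print('lvl yaw',np.arctan2(d[1],d[0]),np.hypot(*d[:2]),d)
for n,u,v,s in(('a',139,262,a),('b',378,216,a),('c',140,224,a),('d',362,188,a)): print(n,onz(s,u,v,.097).round(3))
cv2.imwrite('pics/cr.png',np.hstack([cv2.resize(a['image'][170:260,125:225],(400,360)),cv2.resize(b['image'][150:240,410:510],(400,360))]))
E
```

```text
button [317.9 183.1] 44 [315 180] [321 186] [412.1 260.5] 65 [408 257] [416 264] [0.4351 0.0985 0.1482] 0.0009
[0.4389 0.0982 0.151 ] [0.4333 0.1027 0.151 ]
vial [277.9 194.5] 214 [264 189] [292 200] [427.3 239.6] 100 [420 232] [433 247] [0.4534 0.0165 0.1365] 0.0066
[0.4632 0.0195 0.14  ] [0.4514 0.0161 0.14  ]
handle [154.5 212. ] 336 [142 201] [167 223] [447.8 178.4] 281 [435 171] [460 186] [ 0.528  -0.2055  0.1449] 0.0014
[ 0.5304 -0.2042  0.146 ] [ 0.5273 -0.2049  0.146 ]
[145.06561 200.12218] [163.97964 220.9276 ] [ 0.49120321 -0.23224019  0.146     ] [ 0.5583781  -0.17989458  0.146     ] 0.0851617796993309 -2.4796367044873553
[434.71152 181.5577 ] [460.8654  176.32692] [ 0.54239511 -0.17600194  0.146     ] [ 0.50958555 -0.22959681  0.146     ] 0.06284008964878848 1.0214710768064692
lvl yaw 1.7912633089753958 0.08400799999060127 [-0.01837132  0.08197462  0.0116646 ]
a [ 0.615 -0.22   0.097]
b [0.476 0.218 0.097]
c [ 0.502 -0.25   0.097]
d [0.373 0.193 0.097]
```

View pics/cr.png

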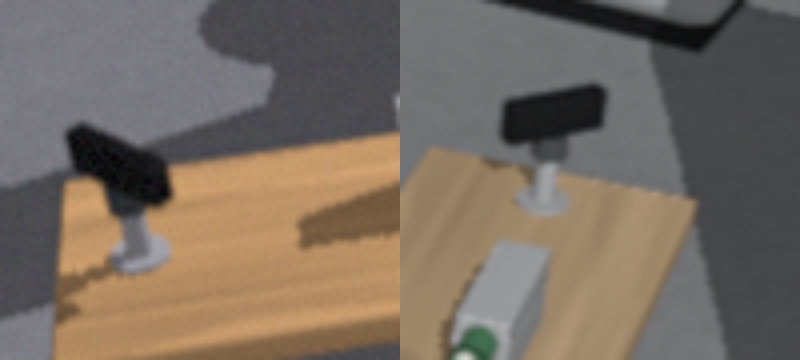

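servo_tool --pt "2 -2 -3 0 1" --pt "4 -4 -6 0 1" --pt "6 -6 -7.2 0 1" --pt "7 -7 -7.2 0 1" --pt "8.5 -8 -7.2 0 1" --pt "10 -9.2 -7.2 0 1" --pt "11.5 -10.5 -7.2 0 1" --pt "13 -12 -7.2 0 1" --pt "14.5 -13.5 -7.2 0 1" --pt "16 -15 -7.2 0 1"

```text
time: 1.03
tool_pos: [0.3426, -0.2093, 0.3687]
ee_rot: [3.14, -0.001, 0.284]
wrist_force: [1.4, -0.7, 0.6]
width: 0.0308
finger_force: 0.0
```

servo_tool --pt "0 0 0 0 1" --pt "0 0 0 0 1" --pt "0 0 0 0 1" --pt "0 0 0 0 1"

```text
time: 1.37
tool_pos: [0.3415, -0.212, 0.3674]
ee_rot: [-3.141, 0.001, 0.283]
wrist_force: [-0.8, 0.2, -0.2]
width: 0.0039
finger_force: 0.0
```

Run:
```python
from h import *
s=snap('wrist','w1.png');print(s['obs']['tool_pos'],s['obs']['ee_rot'],s['fx'],np.array(s['T_tool_cam']).round(3),cam(s))
for p in([.435,.0985,.15],[.528,-.2055,.145],[.453,.0165,.14]):print(proj(s,p))
```

```text
[ 0.3415098  -0.21197561  0.3674454 ] [-3.14109087e+00  9.14929365e-04  2.82829377e-01] 357.13756939139324 [[ 0.    -0.962 -0.272  0.079]
 [ 1.     0.    -0.    -0.001]
 [ 0.    -0.272  0.962 -0.18 ]
 [ 0.     0.     0.     1.   ]] (array([ 0.41733027, -0.1888827 ,  0.5469848 ]), array([[ 2.79313978e-01, -9.23819469e-01, -2.61803916e-01],
       [-9.60199604e-01, -2.68915666e-01, -7.55055288e-02],
       [-6.49697106e-04,  2.72473766e-01, -9.62162993e-01]]))
(np.float64(44.877527000571604), np.float64(36.75040751612545))
(np.float64(363.6466675331604), np.float64(33.180859997803566))
(np.float64(134.68446003064483), np.float64(45.510455718390006))
```

View pics/w1.png

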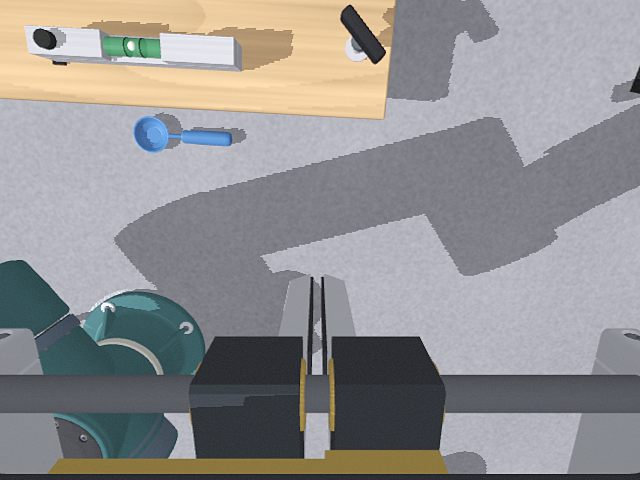

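Wrist view: button (44,38), vial (131,46), level's propped end (240,53), handle (363,35) with bar ends about (345,8) and (382,62).

```bash
cat > loc.py <<'E'
from m import *
def loc(cb=None,ch=None,cv=None,f=None):
    s=snap('wrist',f);im=s['image'];o={}
    for k,c,t,r,z in(('button',cb,'k',22,.151),('vial',cv,'g',36,.135),('handle',ch,'k',48,.152)):
        if c is None: continue
        x=max(0,r-min(c[0],c[1]))
        rr=min(r,c[0],c[1],639-c[0])
        p,q=blob(im,c,t,rr);P=onz(s,*p,z)
        print(k,p.round(1),len(q),q.min(0),q.max(0),P.round(4))
        if k!='button':
            W=np.array([onz(s,*x,z)[:2] for x in q]);w,V=np.linalg.eigh(np.cov(W.T));d=V[:,1]
            t=(W-W.mean(0))@d;print('  axis ang',np.arctan2(d[1],d[0]),'len',np.ptp(t),'wid',np.ptp((W-W.mean(0))@V[:,0]))
    return s
E
python3 - <<'E'
from loc import *
s=loc((44,38),(363,35),(131,46))
A=onz(s,241,60,.14);print('level end',onz(s,240,36,.145),onz(s,25,25,.145),onz(s,162,33,.146))
for u,v in((1,99),(383,118),(300,111)):print(onz(s,u,v,.095).round(3))
E
```

```text
button [45.5 38.9] 232 [34 29] [55 48] [0.4333 0.0968 0.151 ]
vial [131.6  46.9] 972 [102  37] [160  57] [0.4513 0.0217 0.135 ]
  axis ang 1.8031493618992094 len 0.05955109395295319 wid 0.017782486503494118
handle [362.6  35.6] 569 [341   5] [384  63] [ 0.5236 -0.2052  0.152 ]
  axis ang 0.9709984512369436 len 0.05756161112627447 wid 0.016138626086449687
level end [ 0.49080378 -0.08700085  0.145     ] [0.44054483 0.12181549 0.145     ] [ 0.47146958 -0.01149286  0.146     ]
[0.356 0.183 0.095]
[ 0.462 -0.259  0.095]
[ 0.442 -0.161  0.095]
```

servo_tool --pt "0.8 -1.2 0 0.1 1" --pt "1.6 -2.4 0 0.2 1" --pt "2.4 -3.6 0 0.3 1" --pt "3.2 -4.8 0 0.46 1" --pt "4 -6 1 0.46 1" --pt "4.8 -7.2 2 0.46 1" --pt "5.6 -8.4 3 0.46 1" --pt "6.4 -9.6 4 0.46 1" --pt "7 -10.9 5 0.46 1" --pt "7 -10.9 6 0.46 1"

```text
time: 2.3
tool_pos: [0.4346, 0.1022, 0.2175]
ee_rot: [-3.14, -0.003, 0.238]
wrist_force: [-0.0, -0.3, 0.4]
width: 0.0003
finger_force: 0.0
```

servo_tool --pt "0 0 0 0 1" --pt "0 0 0 0 1" --pt "0 0 0 0 1" --pt "0 0 0 0 1"

```text
time: 2.63
tool_pos: [0.4349, 0.0982, 0.2207]
ee_rot: [3.14, -0.005, 0.234]
wrist_force: [-0.7, -0.0, 0.7]
width: 0.0002
finger_force: 0.0
```

Run:
```python
from h import *
s=snap('wrist','w2.png');o=s['obs'];print(o['tool_pos'],o['ee_rot'],o['wrist_force'])
for p in([.434,.098,.153],[.473,-.065,.147],[.4535,.0173,.14]):print(proj(s,p))
```

```text
[0.4348987  0.09822514 0.22071629] [ 3.14049678 -0.00456839  0.23377897] [-0.6954969  -0.03192034  0.7426202 ]
(np.float64(318.2153599780879), np.float64(253.23019503585758))
(np.float64(543.4377705497191), np.float64(250.53577459794593))
(np.float64(426.99734951826713), np.float64(247.69025872443905))
```

View pics/w2.png

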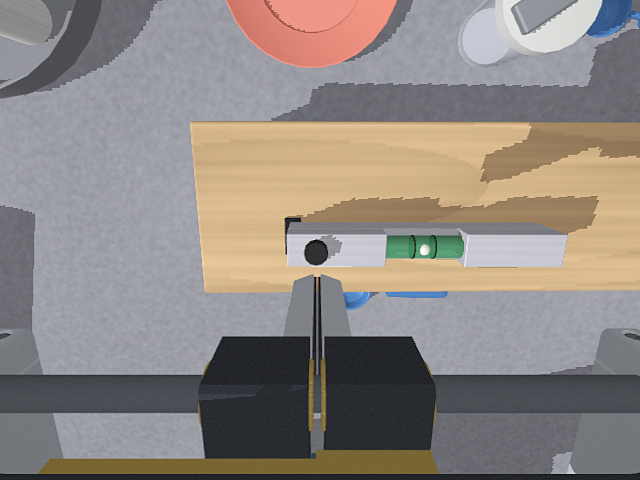

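Wrist view: button at (316,252) right under the tool line (predicted 318,253), vial (425,246) with lines near 415 and 435 and the bubble about centred between them. Descend on the button.

servo_tool --pt "0 -0.05 0.8 0 1" --pt "0 -0.05 1.6 0 1" --pt "0 -0.05 2.2 0 1" --pt "0 -0.05 2.4 0 1" --pt "0 -0.05 2.5 0 1" --pt "0 -0.05 2.6 0 1" --pt "0 -0.05 2.7 0 1" --pt "0 -0.05 2.75 0 1" --pt "0 -0.05 2.8 0 1" --pt "0 -0.05 2.8 0 1"

```text
time: 3.52
tool_pos: [0.4342, 0.1007, 0.1492]
ee_rot: [3.14, -0.003, 0.237]
wrist_force: [0.3, -1.4, 3.7]
width: 0.0003
finger_force: 1.8
```

servo_tool --pt "0 0 0.05 0 1" --pt "0 0 0.1 0 1" --pt "0 0 0.15 0 1" --pt "0 0 0.15 0 1" --pt "0 0 0.15 0 1"

```text
time: 3.93
tool_pos: [0.4343, 0.1007, 0.1478]
ee_rot: [3.14, -0.004, 0.237]
wrist_force: [-2.9, -1.8, 14.3]
width: 0.0008
finger_force: 7.4
```

Firm stop reached (14 N). Release, and move toward the foot for a look at vial and handle.

servo_tool --pt "0 0 -0.3 0 1" --pt "0 0 -1 0 1" --pt "0 0 -2 0 1" --pt "0 1 -3 0 1" --pt "0 2.2 -3.4 0 1" --pt "0 3.4 -3.4 0 0.5" --pt "0 4.6 -3.4 0 0.5" --pt "0 5.8 -3.4 0 0.5" --pt "0 6 -3.4 0 0.5" --pt "0 6 -3.4 0 0.5"

```text
time: 4.77
tool_pos: [0.468, -0.046, 0.2281]
ee_rot: [-3.14, 0.002, 0.234]
wrist_force: [0.2, 0.2, 0.6]
width: 0.03
finger_force: 0.0
```

servo_tool --pt "0 0 0 0 0.5" --pt "0 0 0 0 0.5" --pt "0 0 0 0 0.5" --pt "0 0 0 0 0.5" --pt "0 0 0 0 0.5" --pt "0 0 0 0 0.5"

```text
time: 5.27
tool_pos: [0.4683, -0.0444, 0.2294]
ee_rot: [3.141, -0.0, 0.238]
wrist_force: [-0.7, 0.4, -0.3]
width: 0.0471
finger_force: 0.0
```

Run:
```python
from loc import *
s=snap('wrist');o=s['obs'];print(o['time'],o['tool_pos'],o['ee_rot'],o['wrist_force'])
h=[int(x) for x in proj(s,[.525,-.205,.152])];v=[int(x) for x in proj(s,[.4535,.0173,.14])];print(h,v)
im=s['image']
c=cv2.resize(im[max(0,v[1]-37):v[1]+38,v[0]-50:v[0]+50],(800,600),interpolation=cv2.INTER_CUBIC);cv2.imwrite('pics/v1.png',c)
cv2.imwrite('pics/w3.png',im)
s=loc(None,h,v)
```

```text
5.2667 [ 0.46826546 -0.04435856  0.22937154] [ 3.14143965e+00 -2.71314725e-04  2.37716234e-01] [-0.70262859  0.41226947 -0.27778329]
[547, 225] [237, 243]
vial [249.9 241.8] 926 [225 231] [272 253] [0.4552 0.0084 0.135 ]
  axis ang 1.7544173978761404 len 0.03773525298703159 wid 0.018663881203392765
handle [543.2 222.8] 1945 [510 190] [577 256] [ 0.5261 -0.2013  0.152 ]
  axis ang 1.044445540176478 len 0.06792078480803525 wid 0.01881524228454251
```

View pics/v1.png

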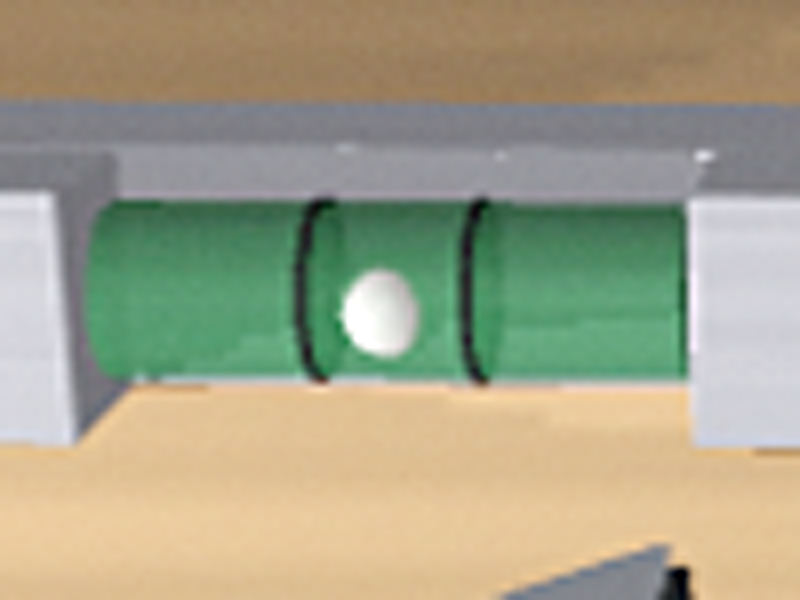

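Vial crop: lines near columns 300 and 467, bubble centre 380, so the bubble is at about 0 mm while propped. About (8−0)/9 ≈ 0.9 rad clockwise is needed. Going over the handle.

servo_tool --pt "0 0.8 0 -1 0.5" --pt "0.1 1.6 0 -2 0.5" --pt "0.2 2.4 0 -3 0.5" --pt "0.3 3.2 0 -4 0.5" --pt "0.4 4 0 -5 0.5" --pt "0.5 4.8 0 -6 0.5" --pt "0.6 5.6 0 -7 0.5" --pt "0.7 6.3 0 -7.3 0.5" --pt "0.7 6.75 0 -7.3 0.5" --pt "0.7 6.75 0 -7.3 0.5"

```text
time: 6.2
tool_pos: [0.525, -0.2067, 0.2285]
ee_rot: [-3.141, 0.001, 0.998]
wrist_force: [-0.6, -0.4, 0.4]
width: 0.0467
finger_force: 0.0
```

servo_tool --pt "0 0 0 0 0.5" --pt "0 0 0 0 0.5" --pt "0 0 0 0 0.5" --pt "0 0 0 0 0.5"

```text
time: 6.53
tool_pos: [0.5248, -0.204, 0.2296]
ee_rot: [3.141, -0.0, 1.002]
wrist_force: [-0.0, -0.3, 0.1]
width: 0.0471
finger_force: 0.0
```

Run:
```python
from h import *
for f,c in(('w2.png',(425,246)),('w3.png',(237,243))):
    i=cv2.imread('pics/'+f).astype(int)[c[1]-12:c[1]+12,c[0]-35:c[0]+35];m=i[...,1]-i[...,2]>25;print(f,np.median(i[m],0),m.sum())
s=snap('wrist','w4.png');o=s['obs'];print(o['tool_pos'],o['ee_rot'],o['joint_positions'])
print(proj(s,[.525,-.204,.158]),proj(s,o['tool_pos']))
```

```text
w2.png [100. 142.  76.] 1396
w3.png [106. 149.  82.] 1414
[ 0.52479321 -0.20401477  0.22963522] [ 3.14108798e+00 -1.48456408e-04  1.00196783e+00] [-4.71528037e-01  1.12730382e-01  1.29550124e+00  1.00037252e-04
  1.73284433e+00  9.73166586e-02]
(np.float64(318.18840265572254), np.float64(250.9189299670612)) (np.float64(318.5482323751552), np.float64(290.94552828330177))
```

View pics/w4.png

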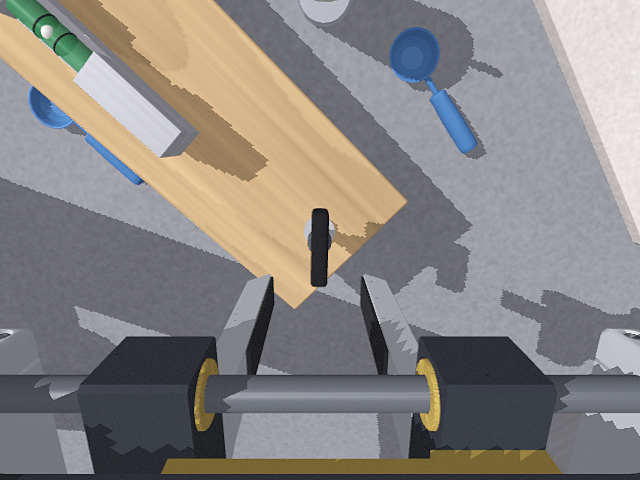

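Wrist view: bar vertical in the image at (319,247), aligned with the finger gap and centred. Descend and grip; also compare vial brightness in the scene camera.

servo_tool --pt "0 0 1 0 0.5" --pt "0 0 2 0 0.5" --pt "0 0 3 0 0.5" --pt "0 0 3.7 0 0.5" --pt "0 0 4 0 0.5" --pt "0 0 4 0 0.5" --pt "0 0 4 0 1" --pt "0 0 4 0 1" --pt "0 0 4 0 1" --pt "0 0 4 0 1"

```text
time: 7.42
tool_pos: [0.5257, -0.2053, 0.1309]
ee_rot: [3.139, -0.0, 1.001]
wrist_force: [0.1, 0.4, 0.1]
width: 0.0239
finger_force: 0.0
```

servo_tool --pt "0 0 0 0 1" --pt "0 0 0 0 1" --pt "0 0 0 0 1" --pt "0 0 0 0 1"

```text
time: 7.75
tool_pos: [0.5256, -0.2052, 0.13]
ee_rot: [3.139, -0.0, 1.001]
wrist_force: [1.3, 0.7, 4.8]
width: 0.0164
finger_force: 30.0
```

Run:
```python
from h import *
for n,c in(('scene',(278,195)),('side',(427,240))):
    for i in(cv2.imread('pics/%s0.png'%n),snap(n)['image']):
        i=i.astype(int)[c[1]-8:c[1]+8,c[0]-15:c[0]+15];m=i[...,1]-i[...,2]>25;print(n,np.median(i[m],0),m.sum())
o=robot.get_obs();print(o['tool_pos'],o['wrist_force'],o['wrist_torque'])
```

```text
scene [68.  95.5 53. ] 220
scene [69. 97. 52.] 226
side [69. 98. 57.] 102
side [ 71. 100.  58.] 101
[ 0.52580874 -0.20561532  0.13008604] [ 1.12162813 -3.68442068  1.88318826] [-0.57090781 -0.31706152 -0.05532316]
```

Turn clockwise about 0.9 rad (8.6 units).

servo_tool --pt "0 0 0 0.9 1" --pt "0 0 0 1.8 1" --pt "0 0 0 2.7 1" --pt "0 0 0 3.6 1" --pt "0 0 0 4.5 1" --pt "0 0 0 5.4 1" --pt "0 0 0 6.3 1" --pt "0 0 0 7.2 1" --pt "0 0 0 8.1 1" --pt "0 0 0 8.6 1"

```text
time: 8.68
tool_pos: [0.5254, -0.206, 0.1288]
ee_rot: [3.14, -0.001, 0.096]
wrist_force: [3.2, -3.1, -1.2]
width: 0.0188
finger_force: 30.7
```

servo_tool --pt "0 0 0 0 1" --pt "0 0 0 0 1" --pt "0 0 0 0 1" --pt "0 0 0 0 0.5" --pt "0 0 0 0 0.5" --pt "0 0 0 0 0.5" --pt "0 0 0 0 0.5" --pt "0 0 0 0 0.5"

```text
time: 9.35
tool_pos: [0.5246, -0.2045, 0.1291]
ee_rot: [-3.141, 0.001, 0.101]
wrist_force: [-0.9, 0.5, -0.0]
width: 0.0462
finger_force: 0.0
```

servo_tool --pt "0 0 -0.5 0 0.5" --pt "0 0 -1.5 0 0.5" --pt "0 0 -2.5 0 0.5" --pt "0 0 -3.5 0 0.5" --pt "0 -1 -4 0 0.5" --pt "0 -2 -4 0 0.7" --pt "0 -3 -4 0 1" --pt "0 -4 -4 0 1" --pt "0 -5 -4 0 1" --pt "0 -5.6 -4 0 1"

```text
time: 10.18
tool_pos: [0.5105, -0.0633, 0.2308]
ee_rot: [-3.141, -0.002, 0.102]
wrist_force: [0.8, 0.4, -0.8]
width: 0.0171
finger_force: 0.0
```

servo_tool --pt "0 0 0 0 1" --pt "0 0 0 0 1" --pt "0 0 0 0 1" --pt "0 0 0 0 1" --pt "0 0 0 0 1" --pt "0 0 0 0 1"

```text
time: 10.68
tool_pos: [0.5109, -0.0665, 0.2291]
ee_rot: [3.141, 0.0, 0.099]
wrist_force: [-0.1, 1.0, -0.6]
width: 0.0006
finger_force: 0.0
```

Run:
```python
from loc import *
s=snap('wrist','w5.png');o=s['obs'];print(o['time'],o['tool_pos'],o['ee_rot'],o['wrist_force'])
print([proj(s,p) for p in([.525,-.205,.158],[.4535,.0173,.143],[.473,-.0654,.147])])
```

```text
10.6833 [ 0.51087761 -0.06650425  0.22909878] [3.14148091e+00 3.29521552e-04 9.90925889e-02] [-0.08656776  0.95002133 -0.59574165]
[(np.float64(507.57266644035246), np.float64(249.58455633061138)), (np.float64(208.5545378567639), np.float64(301.6701015815661)), (np.float64(312.0107835182849), np.float64(290.98935320991325))]
```

View pics/w5.png

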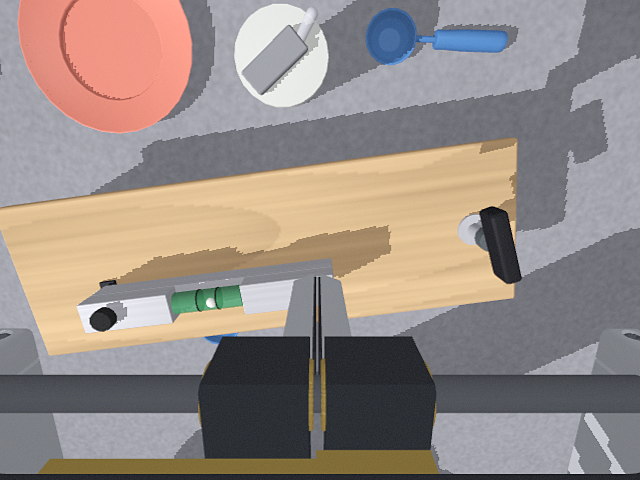

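Wrist view: handle at (502,245), now tipped ~13° from the tool, so it slipped slightly; vial (209,300), bubble 210 between lines ~198 and ~221. I'll measure the bubble numerically.

```bash
cat > bub.py <<'E'
from h import *
def bub(im,c,ang,r=40,half=9):
    # rotate so that the vial is horizontal, upscale 4x
    M=cv2.getRotationMatrix2D(tuple(map(float,c)),ang,4);M[:,2]+=np.array([r*4,half*4])-np.array(c)
    p=cv2.warpAffine(im,M,(r*8,half*8),flags=cv2.INTER_CUBIC).astype(int)
    w=(p.min(2)>150);green=(p[...,1]-p[...,2]>15)
    n,l,st,ce=cv2.connectedComponentsWithStats(w.astype('uint8'))
    good=[i for i in range(1,n) if 60<st[i][4]<2500 and green[max(0,int(ce[i][1])-1),:].sum()>40 and st[i][2]<70]
    b=[(ce[i].round(1).tolist(),st[i].tolist()) for i in good]
    for ci,s in b:
        rows=slice(max(0,int(ci[1])-6),int(ci[1])+7)
        d=(p[rows].max(2)<85).mean(0)
        print('bubble',ci,s,'dark cols',[int(x) for x in np.where(d>.5)[0]])
    return p
E
python3 - <<'E'
from bub import *
for f,c,a in(('w2.png',(425,246),0),('w3.png',(240,243),0),('w5.png',(208,300),-7.8)):
    print(f);p=bub(cv2.imread('pics/'+f),c,a);cv2.imwrite('pics/p_'+f,p)
E
```

```text
w2.png
bubble [1.4, 27.7] [0, 0, 5, 72, 237] dark cols [116, 117, 118, 119, 120, 121, 200, 201, 202, 203, 204, 205, 206]
bubble [315.5, 33.6] [307, 0, 13, 72, 503] dark cols [116, 117, 118, 119, 120, 121, 201, 202, 203, 204, 205, 206]
bubble [157.2, 50.4] [138, 28, 40, 44, 1373] dark cols [116, 117, 118, 119, 120, 121, 201, 202, 203, 204, 205]
w3.png
bubble [305.0, 35.5] [291, 0, 29, 72, 2088] dark cols [94, 95, 96, 97, 98, 99, 177, 178, 179, 180, 181]
bubble [136.1, 43.3] [117, 22, 38, 43, 1289] dark cols [94, 95, 96, 97, 98, 99, 177, 178, 179, 180, 181]
w5.png
bubble [305.7, 34.5] [290, 0, 30, 72, 1977] dark cols [108, 109, 110, 111, 112, 113, 186, 187, 188, 189, 190]
bubble [167.0, 47.3] [148, 27, 37, 41, 1160] dark cols [109, 110, 111, 112, 187, 188, 189, 190][ WARN:0@0.335] global loadsave.cpp:1063 imwrite_ Unsupported depth image for selected encoder is fallbacked to CV_8U.
```

Bubble is +3.6 mm propped (was about −0.4), so ~0.45 rad turned and ~0.5 rad remains. Back over the handle for a second bite.

servo_tool --pt "0 1 0 -0.9 0.5" --pt "0 2 0 -1.8 0.5" --pt "0 3 0 -2.7 0.5" --pt "0 4 0 -3.6 0.5" --pt "0 5 0 -3.6 0.5" --pt "0 5.6 0 -3.6 0.5" --pt "0 5.6 0 -3.6 0.5" --pt "0 5.6 0 -3.6 0.5" --pt "0 5.6 0 -3.6 0.5" --pt "0 5.6 0 -3.6 0.5"

```text
time: 11.57
tool_pos: [0.5249, -0.2036, 0.2294]
ee_rot: [-3.141, -0.0, 0.479]
wrist_force: [-0.4, 0.3, 1.3]
width: 0.0472
finger_force: 0.0
```

Run:
```python
from m import *
s=snap('wrist','w6.png');o=s['obs'];print(o['tool_pos'],o['ee_rot'])
s4=cv2.imread('pics/w4.png')
for im in(s4,s['image']):
    p,q=blob(im,(319,247),'k',46);w,V=np.linalg.eigh(np.cov(q.T.astype(float)));d=V[:,1]*np.sign(-V[1,1]);print(p,len(q),q.min(0),q.max(0),'tilt ccw deg',np.degrees(np.arctan2(-d[0],-d[1])))
```

```text
[ 0.52494055 -0.20363676  0.2294392 ] [-3.14135067e+00 -4.18991040e-04  4.78848350e-01]
[319.45684877 246.78305622] 1263 [311 209] [330 286] tilt ccw deg -1.393477391249292
[320.46903386 245.68786127] 1211 [311 208] [330 284] tilt ccw deg -2.8724792160044323
```

servo_tool --pt "0 0 1 0 0.5" --pt "0 0 2 0 0.5" --pt "0 0 3 0 0.5" --pt "0 0 3.7 0 0.5" --pt "0 0 4 0 0.5" --pt "0 0 4 0 0.5" --pt "0 0 4 0 1" --pt "0 0 4 0 1" --pt "0 0 4 0 1" --pt "0 0 4 0 1"

```text
time: 12.45
tool_pos: [0.5257, -0.2053, 0.1309]
ee_rot: [3.139, -0.002, 0.478]
wrist_force: [-0.1, -0.0, -0.0]
width: 0.0238
finger_force: 0.0
```

servo_tool --pt "0 0 0 0 1" --pt "0 0 0 0 1" --pt "0 0 0 0 1" --pt "0 0 0 0 1"

```text
time: 12.78
tool_pos: [0.5268, -0.2058, 0.1308]
ee_rot: [3.137, -0.004, 0.477]
wrist_force: [5.6, -0.1, 4.5]
width: 0.0165
finger_force: 30.0
```

servo_tool --pt "0 0 0 0.9 1" --pt "0 0 0 1.8 1" --pt "0 0 0 2.7 1" --pt "0 0 0 3.6 1" --pt "0 0 0 4.5 1" --pt "0 0 0 5.4 1" --pt "0 0 0 6.3 1" --pt "0 0 0 7.2 1" --pt "0 0 0 8 1" --pt "0 0 0 8.3 1"

```text
time: 13.62
tool_pos: [0.5261, -0.2061, 0.1298]
ee_rot: [3.14, -0.004, -0.396]
wrist_force: [3.6, -3.9, 0.5]
width: 0.0186
finger_force: 29.8
```

servo_tool --pt "0 0 0 0 1" --pt "0 0 0 0 1" --pt "0 0 0 0 1" --pt "0 0 0 0 0.5" --pt "0 0 0 0 0.5" --pt "0 0 0 0 0.5" --pt "0 0 0 0 0.5" --pt "0 0 0 0 0.5"

```text
time: 14.28
tool_pos: [0.5244, -0.2044, 0.1288]
ee_rot: [-3.141, 0.002, -0.391]
wrist_force: [0.7, -0.6, 0.1]
width: 0.0457
finger_force: 0.0
```

servo_tool --pt "0 0 -0.5 0 0.5" --pt "0 0 -1.5 0 0.5" --pt "0 0 -2.5 0 0.5" --pt "0 0 -3.5 -0.6 0.5" --pt "0 0 -4 -1.6 0.5" --pt "0 0 -4 -2.6 0.7" --pt "0 0 -4 -3.6 1" --pt "0 0 -4 -4.6 1" --pt "0 0 -4 -5.6 1" --pt "0 0 -4 -6 1"

```text
time: 15.12
tool_pos: [0.5249, -0.2048, 0.2304]
ee_rot: [3.141, -0.001, 0.241]
wrist_force: [-0.8, -1.0, 0.1]
width: 0.0171
finger_force: 0.0
```

servo_tool --pt "-0.1 -1 0 0 1" --pt "-0.2 -2 0 0 1" --pt "-0.4 -3 0 0 1" --pt "-0.6 -4 0 0 1" --pt "-0.7 -5 0.5 0 1" --pt "-0.7 -5.9 1 0 1" --pt "-0.7 -5.9 1 0 1" --pt "-0.7 -5.9 1 0 1" --pt "-0.7 -5.9 1 0 1" --pt "-0.7 -5.9 1 0 1"

```text
time: 15.95
tool_pos: [0.474, -0.0666, 0.2053]
ee_rot: [3.14, -0.001, 0.236]
wrist_force: [0.4, 0.1, -0.2]
width: 0.0007
finger_force: 0.0
```

Run:
```python
from bub import *
s=snap('wrist','w7.png');o=s['obs'];print(o['tool_pos'],o['ee_rot'])
c=proj(s,[.4535,.0173,.145]);e=proj(s,[.473,-.0654,.149]);print(c,e)
bub(s['image'],(int(c[0]),int(c[1])),0,50,14)
```

```text
[ 0.47403259 -0.06662795  0.20533928] [ 3.14030721e+00 -1.40541073e-03  2.35631737e-01]
(np.float64(195.99334226951908), np.float64(255.41686640367774)) (np.float64(316.2032096479673), np.float64(257.67644967021084))
bubble [6.6, 66.3] [0, 0, 20, 112, 1420] dark cols [141, 142, 143, 144, 145, 146]
bubble [233.2, 62.7] [212, 40, 42, 46, 1514] dark cols [141, 142, 143, 144, 145]
```

View pics/w7.png

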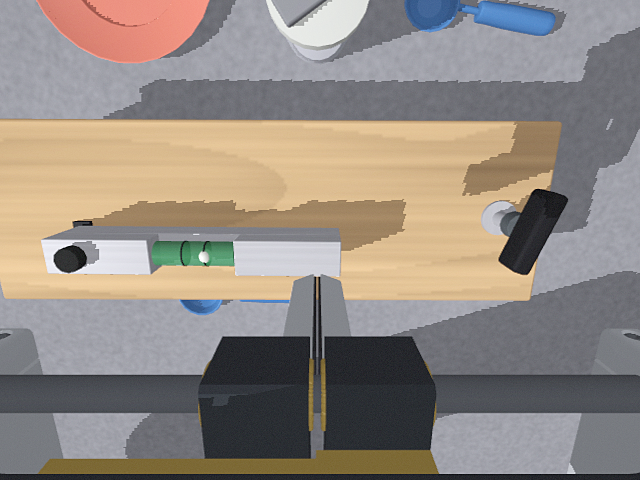

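Wrist view: bubble at about (204,257) over the foot-side line of the vial (lines ~182 and ~205), i.e. about +8 mm propped, as wanted; level end at column 340. Press down now.

servo_tool --pt "0 -0.15 0.8 0 1" --pt "0 -0.15 1.6 0 1" --pt "0 -0.15 2 0 1" --pt "0 -0.15 2.15 0 1" --pt "0 -0.15 2.25 0 1" --pt "0 -0.15 2.35 0 1" --pt "0 -0.15 2.4 0 1" --pt "0 -0.15 2.45 0 1" --pt "0 -0.15 2.5 0 1" --pt "0 -0.15 2.5 0 1"

```text
time: 16.83
tool_pos: [0.4737, -0.0618, 0.145]
ee_rot: [3.14, -0.004, 0.237]
wrist_force: [-2.4, 2.9, 7.9]
width: 0.0001
finger_force: 4.1
```

servo_tool --pt "0 0 0.05 0 1" --pt "0 0 0.1 0 1" --pt "0 0 0.15 0 1" --pt "0 0 0.15 0 1" --pt "0 0 0.15 0 1"

```text
time: 17.25
tool_pos: [0.4739, -0.062, 0.1444]
ee_rot: [3.139, -0.006, 0.237]
wrist_force: [-7.5, 3.4, 21.9]
width: 0.0006
finger_force: 10.3
```

servo_tool --pt "0 0 0 0 1" --pt "0 0 0 0 1" --pt "0 0 0 0 1" --pt "0 0 0 0 1" --pt "0 0 0 0 1" --pt "0 0 0 0 1" --pt "0 0 0 0 1" --pt "0 0 0 0 1" --pt "0 0 0 0 1" --pt "0 0 0 0 1"

```text
time: 18.08
tool_pos: [0.4739, -0.062, 0.1443]
ee_rot: [3.139, -0.006, 0.237]
wrist_force: [-6.8, 3.3, 18.8]
width: 0.0003
finger_force: 9.7
```

servo_tool --pt "0 0 0 0 1" --pt "0 0 0 0 1" --pt "0 0 0 0 1" --pt "0 0 0 0 1" --pt "0 0 0 0 1" --pt "0 0 0 0 1" --pt "0 0 0 0 1" --pt "0 0 0 0 1" --pt "0 0 0 0 1" --pt "0 0 0 0 1"

```text
time: 18.92
tool_pos: [0.4739, -0.062, 0.1442]
ee_rot: [3.139, -0.006, 0.237]
wrist_force: [-5.9, 3.4, 19.3]
width: 0.0005
finger_force: 10.0
```

Run:
```python
from bub import *
s=snap('wrist','w8.png');o=s['obs'];print(o['time'],o['tool_pos'],o['wrist_force'])
c=proj(s,[.4535,.0173,.143]);print(c)
p=bub(s['image'],(int(c[0]),int(c[1])),0,60,20)
a=snap('scene');b=snap('side')
z=[cv2.resize(i[v-h:v+h,u-w:u+w],(400,300),interpolation=cv2.INTER_CUBIC) for i,u,v,w,h in((s['image'],int(c[0]),int(c[1]),60,45),(a['image'],278,193,40,30),(b['image'],427,240,40,30))]
cv2.imwrite('pics/fin.png',np.vstack([np.hstack(z[:2]),np.hstack([z[2],z[2]*0])]))
```

```text
18.9167 [ 0.47386578 -0.0619764   0.14424226] [-5.88915351  3.37710517 19.33016278]
(np.float64(169.37207850635718), np.float64(290.72206646783604))
bubble [215.5, 87.9] [188, 58, 55, 60, 2482] dark cols [166, 167, 168, 169, 170, 171, 172, 173, 283, 284, 285, 286, 287, 288, 289, 290]
```

View pics/fin.png

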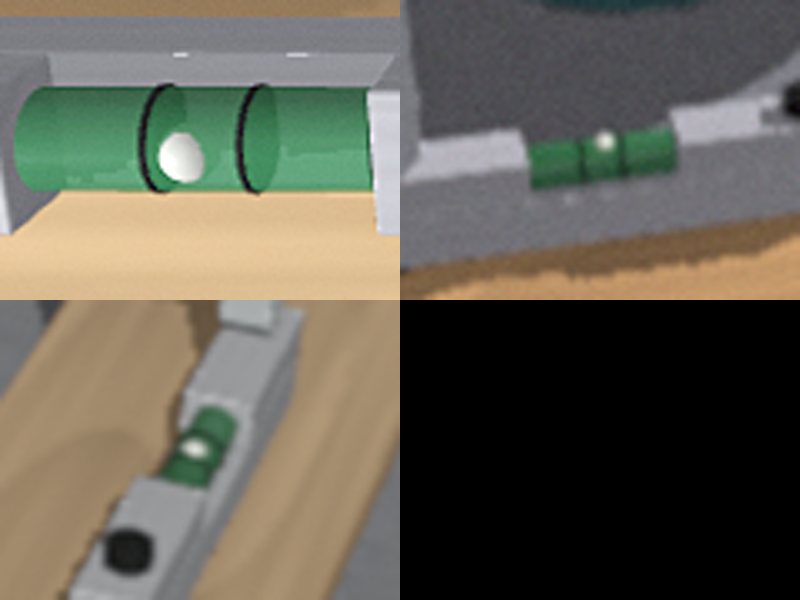

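```bash
python3 -c "
from bench import robot
print(robot.close_job())"
```

```text
the job is handed in; nothing more can be done
None
```

I pressed the button to its stop (about 14 N) and let it spring back. I then turned the foot clockwise in two bites and handed in while pressing the level flat at about 19 N, with the bubble between the lines, about 1 to 2 mm off centre. No glow from the vial was clearly visible in the pictures, so the light being on is inferred from the full button travel.

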